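# Lever the split retaining ring off the flow meter spindle

### The job

Strip the chrome flow meter: take the hook pick from its stand and, with its toe under one end of the split retaining ring, gently lever that end up out of its groove until it has snapped over its sprung retaining pawl, feeling your way so that the pick never bears hard on the meter or the ring. Leave your fingers off the ring until it has been levered out; then hang the pick back in its stand, pull the ring off the spindle and lay it in the grey tilting bin. Leave the other parts on the worktop alone.

Things in the scene. Friction and masses are not known exactly. Their poses are not given: they have to be found in the camera images.
- meter: Chrome flow meter fixed in a grey cradle: tube along its y axis (120 mm long, 62 mm over its hexagons), on top a round flange (68 mm across, top face 70 mm up) with an upright spindle (radius 16 mm, top 88 mm up; radius 17.2 mm below 77.5 mm). Origin: on the worktop under the spindle's axis; z up. The ring's split faces its -x.
- pick_gap (a point): Point on the flange's top face, 21.5 mm from the spindle axis towards the meter's -x, below the middle of the ring's split. The ring rests on a white nylon seat 5 mm above the flange face, but the seat is cut away within 60 degrees of -x, so under both ring ends there is a free gap of 5 mm for the pick's toe. As the pick's length is uncertain, feel for the flange.
- pawl_a (a point): Tip of a sprung retaining pawl, 8 mm wide, that sticks out of the spindle to 21.5 mm from the axis, 50 degrees from the meter's -x to the +y side; flat top 84.3 mm up, underside sloping at 45 degrees. A mirror-image one is on the -y side. They hold the ring down, give way inward as a ring end is levered up past (5 to 15 N at the pick), spring out again and then carry it.
- ring: Dark steel split retaining ring, flat, 35 g: outer radius 25, inner radius 18, thickness 4 mm; a 5 mm wide tab at +x (out to 31.5 mm) sits between two pins, so it cannot turn. The split, centred on -x, is 17 mm wide between two square end lugs (8 mm along x, 5 mm along y, faces parallel to x). Origin: on its axis, at its underside. 
- ring_end_a (a point): Middle of the lug at the ring's end on its +y side, at x -21.5, y +11 mm in the ring's axes, 2 mm above the underside; 77 mm above the worktop when in the groove. Either end may be levered; levered out means standing 10 mm or more higher than in the groove.
- ring_end_b (a point): The same point at the ring's other end, on its -y side. With one end levered out the ring stays on the spindle, tilted some 0.3 rad about its x axis, which stays about level (levered end high): fingers closing along x, over the two lugs (25.5 mm from the axis) and the end of the tab, hold it 57 mm wide. It pulls off upward with up to about 10 N.
- pick: Hook pick, upright in its stand, 95 g. Handle 16 x 16 mm (sides along x and y), 5 to 55 mm above the origin; guard disc 42 mm across, 0 to 5 mm; under it a 5 mm round stem, at its foot a toe along +x, 5 mm wide, 3 mm thick, tip 9.5 mm from the stem's axis. The toe's underside is 60 to 76 mm below the origin: the stem's clamping differs each time, it does not slip. Origin: axis, underside of disc.
- stand: Fixed pick stand: aluminium plate 100 x 100 mm, top 88 mm above the worktop, with a square hole of 32 mm in its middle. The pick hangs in the hole, guard disc on the plate, stem 3.5 mm from the hole's middle towards the stand's -x, toe towards +x. Origin: on the worktop under the hole's middle.
- bin_in (a point): Middle of the inner floor of the grey tilting bin (inside 142 x 142 mm, walls 66 mm above the floor, 4 mm thick), in the bin's axes; z is the bin's upward axis. The bin tilts forward (towards its -x) about a steel pin.
- bin (a joint): Forward tilt of the bin, 0 (level) to 0.45 rad; stiff, stays where it is.
- nozzle: orange anti-drift nozzle, 30 mm wide, 42 mm tall; bystander. Origin: centre of its underside.
- cap: black rubber-sealed bayonet cap, 56 mm over its ears, 22 mm tall; bystander. Origin: centre of its underside.
- swirl_a: white nylon swirl plate, 38 mm disc, 10 mm tall, lying flat; bystander. Origin: centre of its underside.
- swirl_b: second white nylon swirl plate, like the first; bystander. Origin: centre of its underside.
- adapter: brass hose adapter, 32 mm wide, 36 mm tall; bystander. Origin: centre of its underside.
- driver: screwdriver lying flat; bystander. Origin: its underside.
- jar: closed glass jar, 60 mm wide, 75 mm tall; bystander. Origin: centre of its underside.

How it is judged:
On the way:
1. one end of the ring is levered up out of the groove (10 mm or more) by the pick, no finger on the ring (z of any of ring_end_a, ring_end_b in the frame of meter above 0.087 m and contact force between pick and ring above 0.03 N and contact force between the fingers and ring below 0.1 N and horizontal distance between ring and meter below 0.03 m), for 0.1 s.
At the end, for the whole second after the job is handed in: The ring lies at rest in the tilting bin (centre within 65 mm of the floor's middle along both axes, under 40 mm above it); the pick hangs at rest, upright within 0.12 rad, guard disc on the stand's plate (origin 84 to 93 mm up, within 18 mm of the hole's middle) (x of ring in the frame of bin_in between -0.065 and 0.065 m and y of ring in the frame of bin_in between -0.065 and 0.065 m and z of ring in the frame of bin_in between -0.005 and 0.04 m and linear speed of each of ring, pick below 0.02 m/s and horizontal distance between pick and stand below 0.018 m and z of pick in the frame of stand between 0.084 and 0.093 m and angle between pick's own z axis and vertical below 0.12 rad); the robot touches nothing.
It fails at once if the pick bears on the flow meter with more than 25 N (contact force between pick and meter above 25 N).
It fails at once if the pick bears on the ring with more than 25 N (contact force between pick and ring above 25 N).
It fails at once if fingers touch the ring while both of its ends are still in the groove (contact force between the fingers and ring above 0.5 N and z of each of ring_end_a, ring_end_b in the frame of meter below 0.081 m and horizontal distance between ring and meter below 0.02 m).
It fails at once if a bystander is moved by more than 30 mm (distance of any of nozzle, cap, swirl_a, swirl_b, adapter, driver, jar from where it was at the start of the episode above 0.03 m).
It also fails if it takes over 72 s, if anything falls off the work surface, if the arm or the gripper's body presses on something with over 40 N, if the wrist force passes 120 N, or if a joint passes its speed limit or range.

### The arm

A 6-joint arm with a two-finger parallel gripper is mounted at the origin on the work surface. World frame = base frame: x ahead of the robot, y to its left, z up, the work surface at z = 0. Lengths are in m, angles in rad, forces in N, time in s.
With the tool pointing down it reaches from about 0.225 to 0.875 m from the base axis. Payload 3.4 kg.
Tool frame: the origin (TCP) lies midway between the tips of the shut fingers; the grasp point (between the pads) lies pinch_z behind it (pinch_z is the distance from the TCP to the grasp point, in m); z points along the fingers, y is the line along which they close (so a half turn about z gives the same grasp; the last joint's range is limited). The gripper opens to 85 mm and grips with 20 to 120 N. Pads are 22 mm wide; open, the fingers measure 114 mm over their backs; the gripper's body (76 mm by 85 mm) begins 54 mm behind the grasp point. The pads swing forward as they close: fully open they stand 13 mm farther back than shut.
Start: joints at [-1.351, 0.276, 1.505, -0, 1.361, -0.121], TCP at [0.192, -0.542, 0.231] pointing down, gripper open.
Joint ranges: [-2.89, 2.89], [-0.75, 2.08], [0.22, 2.7], [-1.18, 4.32], [0.11, 2.71], [-2.7, 2.7]. Speed limits (rad/s): [2.57, 2.57, 3.14, 3.14, 3.14, 3.14].

### API

Orientations are given as [roll, pitch, yaw] about the fixed x, y, z axes, in that order (R = Rz(yaw) Ry(pitch) Rx(roll)).
In Python, from bench import * gives the robot as it stands.
- The arm moves only by the shell command python3 -m inch 'ROWS' [FORCE]. ROWS is JSON, a list of rows, each a list of 3 entries, a list of its own where there are three numbers: the closure, from 0 (fully open) to 1 (shut), then the shift along the world's x, y, z in m, then the turn about the world's z in rad. A call has 1 to 20 rows; each row shifts and turns the commanded pose from where the row before left it; what a row does not reach is not made up. A row lasts 1/12 s, in which the tool goes at most 41.7 mm and 7.16 degrees, less where a joint would pass 70% of its speed; a pose out of reach is approached as far as the arm can. A call with a gripper value outside its range is refused whole. The fingers move at their own pace and stop on an object; FORCE is the grip in N (left out, the last holds). Time passes only in rows, so rows that do not move let the fingers close. It gives the time, the measured TCP pose, the force, the opening and the grip force at its end, in the units of the state.
- sense(): the state, without advancing time (a new reading comes with each control period).
- grab_frame(name): name is "scene" or "top" or "wrist"; returns the picture (400x640x3 uint8, blue, green, red); there is no depth.
- camera_info(name): a dict with "camera_matrix" (3x3 intrinsics, pixels), "distortion" ([k1, k2, p1, p2, k3] as OpenCV has them; the pictures are not rectified), "pose" (4x4, takes a point from camera to world coordinates); the wrist camera has in their place "hand_eye" (4x4, takes a point from camera to tool coordinates, whose origin is the TCP and whose axes are the flange's). Camera axes: x right, y down, z forward; pixel columns grow to the right and rows downward; lengths in m; the calibration is good to about 2 mm. A picture is of the moment at which its call begins: read the wrist's pose just before it. camera_info takes no time and is no camera call.
- hand_in(): hands the job in; it is judged then, once.
The state is a dict: "time": time; "joint_pos": joint angles; "joint_vel": joint speeds; "tau": joint torques, N m; "position": TCP position; "tool_rot": TCP orientation; "ft_force": force on the tool from outside, world axes, zero at the start; "wrist_torque": the same for the moment, N m; "grip_width": finger opening in m; "finger_force": force on a finger pad.
Only numpy, scipy, OpenCV 4.12 (cv2) and the standard library are available. Lean on these libraries where they do the work, as an engineer would, in place of code of your own. Each camera call takes 0.05 s, during which the arm holds its last target. There are 200 camera calls.

## Working session

There is one attempt and no reset: what is moved stays moved. The work goes in short steps, Python scripts to look and compute and a shell command to move; the robot and the scene stay as the last step left them, time stands still between calls to the robot, and variables do not carry over. Pictures are saved under pics/ and viewed, at most 10 in all, crops included, and the job is handed in when it is done.

```bash
ls; mkdir -p pics; python3 - <<'E'
from bench import *
import cv2, numpy as np
print(sense())
for n in ("top","scene"):
    cv2.imwrite(f"pics/{n}0.png",grab_frame(n)); print(n,camera_info(n))
print(camera_info("wrist"))
try: print(pinch_z)
except Exception as e: print(e)
E
```

```text
pics
{'time': 0.0, 'joint_pos': array([-1.35101045e+00,  2.76588335e-01,  1.50613636e+00,  7.03295503e-06,
        1.36068269e+00, -1.21002459e-01]), 'joint_vel': array([-0.00050588, -0.00077984, -0.00142827, -0.00085553,  0.00054948,
        0.00070662]), 'tau': array([-8.88516497e-04, -4.16780126e+01, -2.45808023e+01, -2.24753830e-04,
        1.09856244e-02, -1.82790836e-05]), 'position': array([ 0.19206316, -0.54141846,  0.23044221]), 'tool_rot': array([-3.13979202e+00, -2.25877283e-04,  3.40786661e-01]), 'ft_force': array([ 0.78530972, -0.6952516 , -0.11924597]), 'wrist_torque': array([ 0.01959292,  0.01872019, -0.03677658]), 'finger_force': 0.0, 'grip_width': 0.08511465359222062}
top {'camera_matrix': array([[389.28071077,   0.        , 321.33016824],
       [  0.        , 389.28071077, 202.67702481],
       [  0.        ,   0.        ,   1.        ]]), 'distortion': array([0.01284729, 0.        , 0.        , 0.        , 0.        ]), 'pose': array([[ 0.00359578, -0.99824758,  0.05906641,  0.52452304],
       [-0.99998573, -0.00382286, -0.00373191,  0.01458622],
       [ 0.00395
[... 545 characters left out ...]
42954,  0.98192069],
       [ 0.        ,  0.        ,  0.        ,  1.        ]])}
{'camera_matrix': array([[324.08482685,   0.        , 318.34726409],
       [  0.        , 324.08482685, 197.78719818],
       [  0.        ,   0.        ,   1.        ]]), 'distortion': array([0.02152239, 0.        , 0.        , 0.        , 0.        ]), 'hand_eye': array([[-6.22912298e-04, -9.59886398e-01, -2.80388508e-01,
         7.09557057e-02],
       [ 9.99999378e-01, -8.57416534e-04,  7.13690299e-04,
        -6.80875014e-04],
       [-9.25471353e-04, -2.80387889e-01,  9.59886335e-01,
        -1.42465355e-01],
       [ 0.00000000e+00,  0.00000000e+00,  0.00000000e+00,
         1.00000000e+00]])}
0.0187
```

View pics/top0.png

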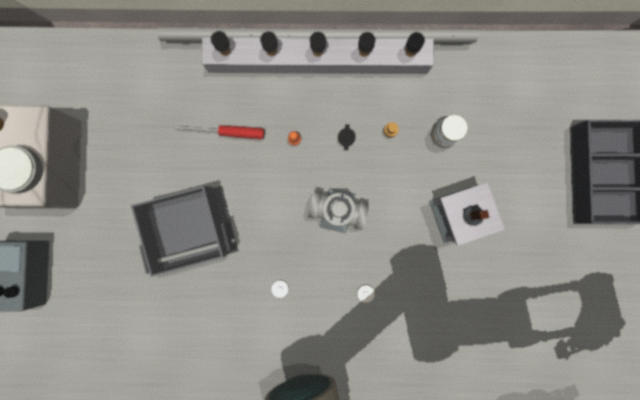

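View pics/scene0.png

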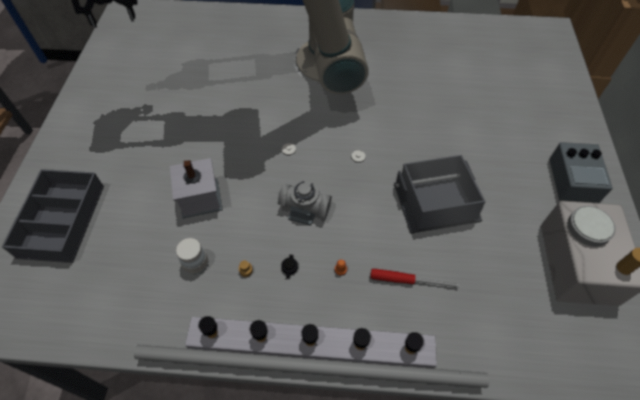

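```bash
cat > h.py <<'E'
from bench import *
import cv2, numpy as np
from scipy.spatial.transform import Rotation as R
def cam(n,pose=None):
    c=camera_info(n)
    if n=="wrist":
        T=np.eye(4); T[:3,:3]=R.from_euler('xyz',pose[1]).as_matrix(); T[:3,3]=pose[0]
        return c["camera_matrix"],c["distortion"],T@c["hand_eye"]
    return c["camera_matrix"],c["distortion"],c["pose"]
def ray(n,px,z,pose=None):
    K,D,T=cam(n,pose)
    u=cv2.undistortPoints(np.array([[px]],float),K,D)[0,0]
    d=T[:3,:3]@[u[0],u[1],1]; o=T[:3,3]
    return o+d*(z-o[2])/d[2]
def proj(n,P,pose=None):
    K,D,T=cam(n,pose); Ti=np.linalg.inv(T)
    return cv2.projectPoints(np.array([P],float).reshape(-1,3),cv2.Rodrigues(Ti[:3,:3])[0],Ti[:3,3],K,D)[0][:,0]
def shot(name):
    s=sense(); im=grab_frame("wrist"); cv2.imwrite(f"pics/{name}.png",im)
    np.savez(f"pics/{name}.npz",p=s["position"],r=s["tool_rot"]); print(s["time"],s["position"],s["tool_rot"])
    return im
def pose(name):
    d=np.load(f"pics/{name}.npz"); return d["p"],d["r"]
E
python3 - <<'E'
from h import *
im=cv2.imread("pics/top0.png")
a=cv2.resize(im[170:250,290:385],None,fx=4,fy=4,interpolation=cv2.INTER_CUBIC)
b=cv2.resize(im[170:250,425:520],None,fx=4,fy=4,interpolation=cv2.INTER_CUBIC)
c=cv2.resize(im[175:285,120:250],None,fx=2.5,fy=2.5,interpolation=cv2.INTER_CUBIC)
o=np.zeros((600,770,3),np.uint8); o[:320,:380]=a; o[:320,385:765]=b; o[322:597,:325]=c
cv2.imwrite("pics/crop.png",o)
print("meter",ray("top",(340,209),.085),"stand",ray("top",(470,213),.088),"bin",ray("top",(185,228),.02))
E
```

```text
meter [ 0.55840967 -0.02617333  0.085     ] stand [ 0.55123023 -0.28771653  0.088     ] bin [0.51856202 0.30800968 0.02      ]
```

View pics/crop.png

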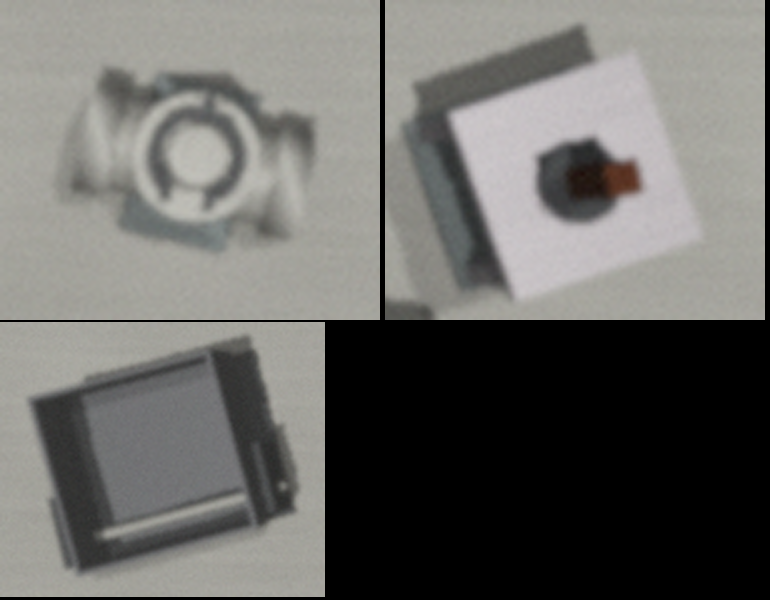

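```bash
python3 -c "
from h import *
print('hole',ray('top',(472.5,214.25),.088),'disc',ray('top',(473.25,215.5),.093),'spindle',ray('top',(339.2,208.7),.088),'tab',ray('top',(342.5,194.2),.079),'split',ray('top',(336.7,220),.07))"
python3 -m inch '[[0,[0.03,0.021,0],0],[0,[0.03,0.021,0],0],[0,[0.03,0.021,0],0],[0,[0.03,0.021,0],0],[0,[0.03,0.021,0],0],[0,[0.03,0.021,0],0],[0,[0.03,0.021,0],0],[0,[0.03,0.021,0],0],[0,[0.03,0.021,0],0],[0,[0.03,0.021,0],0],[0,[0.03,0.021,0],0],[0,[0.02,0.02,0],0],[0,[0,0,0],0],[0,[0,0,0],0]]' 60
python3 -c "
from h import *
shot('w1')"
python3 -m inch '[[0,[0,0.038,0],0],[0,[0,0.038,0],0],[0,[0,0.038,0],0],[0,[0,0.038,0],0],[0,[0,0.038,0],0],[0,[0,0.038,0],0],[0,[0,0.032,0],0],[0,[0,0,0],0],[0,[0,0,0],0]]'
python3 -c "
from h import *
shot('w2')
a=cv2.imread('pics/w1.png');b=cv2.imread('pics/w2.png')
cv2.imwrite('pics/w12.png',cv2.resize(np.vstack([a[:,120:520],b[:,120:520]])[:800],(400,800))) 
o=np.hstack([a[:,120:520],b[:,120:520]]);cv2.imwrite('pics/w12.png',o)"
```

```text
hole [ 0.54873375 -0.29268869  0.088     ] disc [ 0.54608585 -0.29217564  0.093     ] spindle [ 0.55887949 -0.02440484  0.088     ] tab [ 0.58895075 -0.0315696   0.079     ] split [ 0.53637226 -0.02017386  0.07      ]
time: 1.27
position: [0.5428, -0.2896, 0.2305]
tool_rot: [-3.141, 0.001, 0.344]
ft_force: [-0.8, -0.6, -0.7]
grip_width: 0.0856
finger_force: 0.0
1.2667 [ 0.54280452 -0.28960144  0.23051011] [-3.14062374e+00  1.21213440e-03  3.43926478e-01]
time: 2.07
position: [0.5414, -0.031, 0.2315]
tool_rot: [3.141, 0.0, 0.342]
ft_force: [0.6, -1.2, -0.1]
grip_width: 0.0857
finger_force: 0.0
2.0667 [ 0.54142278 -0.03095572  0.23150284] [3.14064381e+00 4.76352684e-04 3.42210686e-01]
```

View pics/w12.png

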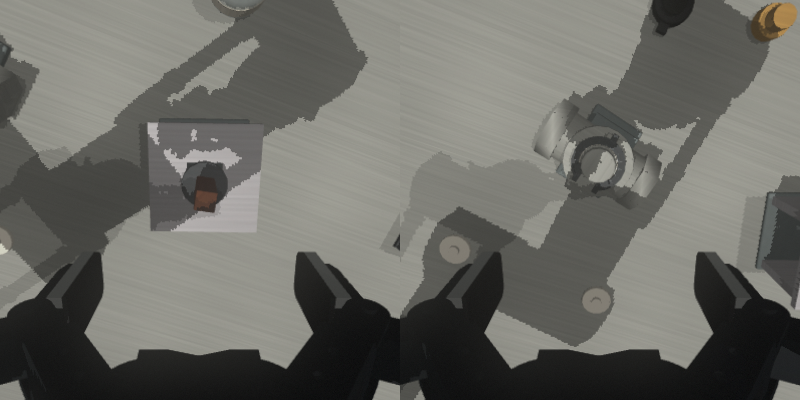

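```bash
python3 -c "
from h import *
a=cv2.imread('pics/w1.png');b=cv2.imread('pics/w2.png')
f=lambda i:cv2.resize(i,None,fx=3.2,fy=3.2,interpolation=cv2.INTER_CUBIC)
o=np.hstack([f(a[110:240,262:387]),f(b[95:225,245:370])]);o=np.clip(o.astype(float)*1.5,0,255).astype(np.uint8);cv2.imwrite('pics/z12.png',o);print(o.shape)"
```

```text
(416, 800, 3)
```

View pics/z12.png

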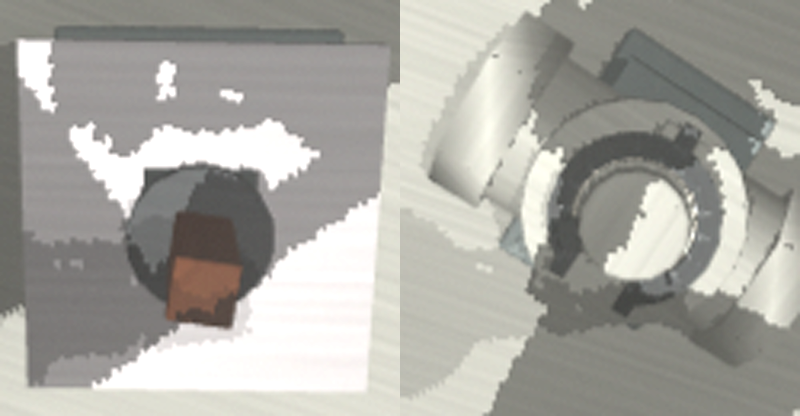

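```bash
python3 -c "
from h import *
p=pose('w1');q=pose('w2')
A=lambda x,y,z:ray('wrist',(262+x/3.2,110+y/3.2),z,p)
B=lambda x,y,z:ray('wrist',(245+(x-400)/3.2,95+y/3.2),z,q)
c=[A(*v,.088) for v in [(18,40),(390,45),(367,390),(27,385)]]
for v in c:print(v)
print('len',[np.linalg.norm(c[i]-c[i-1]) for i in range(4)])
print('hole',np.mean(c,0)); e=(c[1]-c[2]+c[0]-c[3]);print('yaw',np.arctan2(e[1],e[0]))
print('disc',A(200,235,.093),'handle',A(203,291,.143))
h=[A(*v,.143) for v in [(172,257),(241,263),(234,327),(166,318)]];print('handle',np.mean(h,0));e=(h[1]-h[2]+h[0]-h[3]);print('yaw',np.arctan2(e[1],e[0]))
s=B(636,225,.088);t=B(687,130,.079);l1=B(562,264,.079);l2=B(630,299,.079)
print('sp',s,'tab',t,'lugs',l1,l2,np.linalg.norm(l1-l2),np.linalg.norm(t-s))
for a,b in ((t,s),(t,(l1+l2)/2)):print(np.arctan2(*(a-b)[1::-1]))
d=l1-l2;print(np.arctan2(-d[0],d[1]))
print('flange c',B(635,210,.07))
"
```

```text
[ 0.57951099 -0.22971731  0.088     ]
[ 0.61178946 -0.32395628  0.088     ]
[ 0.51781815 -0.35640558  0.088     ]
[ 0.48554435 -0.26144042  0.088     ]
len [np.float64(0.09917704350140875), np.float64(0.09961367097835143), np.float64(0.0994161176602337), np.float64(0.10029944361380974)]
hole [ 0.54866574 -0.2928799   0.088     ]
yaw 0.32904243619686474
disc [ 0.54659695 -0.29341414  0.093     ] handle [ 0.54553879 -0.29357168  0.143     ]
handle [ 0.54543803 -0.29367141  0.143     ]
yaw 0.2505275675722066
sp [ 0.55798396 -0.02510475  0.088     ] tab [ 0.58657674 -0.03013493  0.079     ] lugs [ 0.5383857  -0.00926025  0.079     ] [ 0.53508794 -0.03141187  0.079     ] 0.022395745107136183 0.030394898206421564
-0.17414272113154
-0.19413067442970142
-0.147786592811327
flange c [ 0.55895636 -0.0245037   0.07      ]
```

```bash

python3 -m inch '[[0,[0.004,-0.0375,0],-0.012],[0,[0,-0.0375,0],0],[0,[0,-0.0375,0],0],[0,[0,-0.0375,0],0],[0,[0,-0.0375,0],0],[0,[0,-0.0375,0],0],[0,[0,-0.0375,0],0],[0,[0,0,-0.03],0],[0,[0,0,-0.03],0],[0,[0,0,-0.03],0],[0,[0,0,-0.03],0],[0,[0,0,-0.008],0],[0,[0,0,0],0],[0,[0,0,0],0]]'

```

```text
time: 3.28
position: [0.546, -0.2951, 0.1039]
tool_rot: [3.141, -0.0, 0.327]
ft_force: [0.8, -0.3, 0.3]
grip_width: 0.0854
finger_force: 0.0
```

```bash

python3 -m inch '[[1,[0,0.001,0],0],[1,[0,0,0],0],[1,[0,0,0],0],[1,[0,0,0],0],[1,[0,0,0],0],[1,[0,0,0],0],[1,[0,0,0],0],[1,[0,0,0],0]]' 70

```

```text
time: 3.95
position: [0.5466, -0.2926, 0.1041]
tool_rot: [3.141, -0.001, 0.329]
ft_force: [-0.6, 0.6, 4.4]
grip_width: 0.0154
finger_force: 68.2
```

```bash

python3 -m inch '[[1,[0,0,0.02],0],[1,[0,0,0.035],0],[1,[0,0,0.035],0],[1,[0,0,0.035],0],[1,[0,0,0],0],[1,[-0.0026,0.0357,0],-0.065],[1,[-0.0026,0.0357,0],-0.065],[1,[-0.0026,0.0357,0],-0.065],[1,[-0.0026,0.0357,0],-0.065],[1,[-0.0026,0.0357,0],-0.065],[1,[-0.0026,0.0357,0],-0.065],[1,[-0.0026,0.0357,0],-0.065],[1,[-0.0026,0.0353,0],-0.065],[1,[0,0,0],0],[1,[0,0,0],0]]'
python3 -m inch '[[1,[0,0,-0.025],0],[1,[0,0,-0.015],0],[1,[0,0,0],0],[1,[0,0,0],0]]'
python3 -c "
from h import *
a=shot('w3')
f=lambda i:cv2.resize(i,None,fx=4,fy=4,interpolation=cv2.INTER_CUBIC)
cv2.imwrite('pics/z3.png',f(a[150:300,220:420]))
g=grab_frame('scene');u=proj('scene',[[.53,-.01,.1]])[0].astype(int);print(u)
cv2.imwrite('pics/s3.png',f(g[u[1]-75:u[1]+75,u[0]-100:u[0]+100]))"
```

```text
time: 5.2
position: [0.5247, -0.0055, 0.2276]
tool_rot: [3.141, 0.001, -0.187]
ft_force: [-0.6, -0.4, -2.3]
grip_width: 0.0153
finger_force: 68.6
time: 5.53
position: [0.5249, -0.0083, 0.1874]
tool_rot: [3.141, 0.002, -0.192]
ft_force: [0.7, -0.2, -0.9]
grip_width: 0.015
finger_force: 68.5
5.5333 [ 0.52489449 -0.00834843  0.1873621 ] [ 3.14084201e+00  2.45101950e-03 -1.92157060e-01]
[311 175]
```

View pics/z3.png

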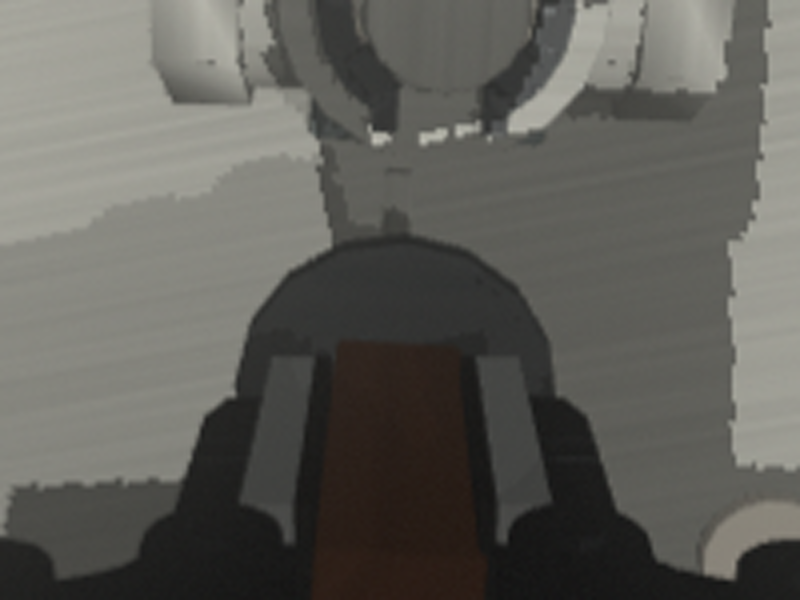

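View pics/s3.png

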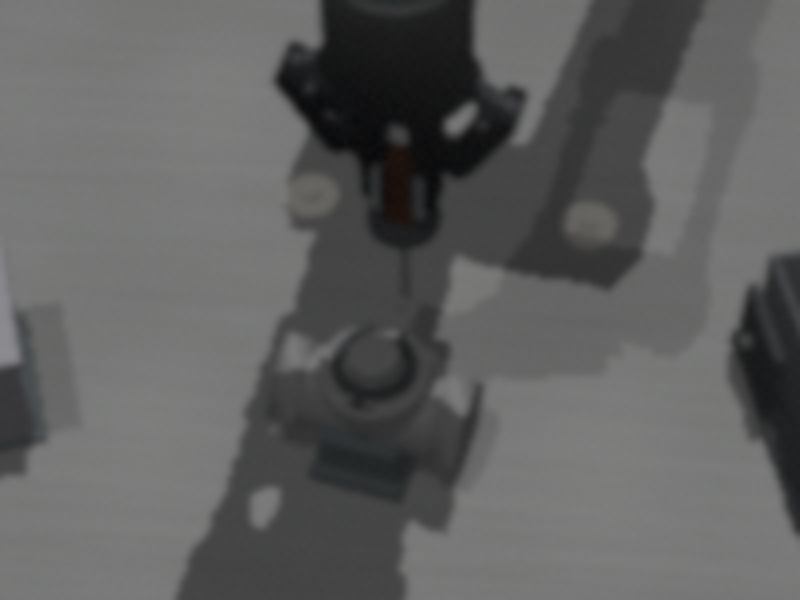

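```bash
python3 -c "
from h import *
p=pose('w3')
M=np.array([.5583,-.0248]);yw=-.19;Rm=np.array([[np.cos(yw),-np.sin(yw)],[np.sin(yw),np.cos(yw)]])
m=lambda v:np.round(1e3*Rm.T@(v[:2]-M),1)
Z=lambda x,y,z:ray('wrist',(220+x/4,150+y/4),z,p)
print('lugs(near bottom edge)',m(Z(382,110,.079)),m(Z(497,105,.079)))
print('lug outer edges y', m(Z(370,120,.079)),m(Z(400,120,.079)),m(Z(485,120,.079)),m(Z(508,120,.079)))
print('TCP',m(p[0]))
for z in (.095,.1,.105,.11,.115): print(z,m(Z(397,168,z)),m(Z(397,235,z)), 'scene',m(ray('scene',(211+407/4,100+295/4),z)))
"
```

```text
lugs(near bottom edge) [-21.9  12.3] [-21.  -10.5]
lug outer edges y [-23.9  14.7] [-24.    8.7] [-24.   -8.2] [-24.  -12.7]
TCP [-35.9   9.8]
0.095 [-29.4   9.4] [-42.7   9.4] scene [-39.7  10.5]
0.1 [-28.1   9.4] [-41.    9.4] scene [-36.1  11.6]
0.105 [-26.7   9.4] [-39.4   9.4] scene [-32.6  12.7]
0.11 [-25.3   9.4] [-37.7   9.5] scene [-29.1  13.7]
0.115 [-23.9   9.4] [-36.    9.5] scene [-25.5  14.8]
```

```bash

python3 -m inch '[[1,[-0.0006,0.0021,-0.01],0],[1,[0,0,-0.01],0],[1,[0,0,-0.003],0],[1,[0,0,0],0],[1,[0,0,0],0],[1,[0,0,0],0]]'
python3 -m inch '[[1,[0,0,-0.0007],0],[1,[0,0,0],0]]' | egrep 'posi|ft_'
python3 -m inch '[[1,[0,0,-0.0007],0],[1,[0,0,0],0]]' | egrep 'posi|ft_'
```

```text
time: 6.13
position: [0.525, -0.0052, 0.1655]
tool_rot: [3.142, -0.0, -0.191]
ft_force: [-1.1, -0.4, -1.0]
grip_width: 0.0156
finger_force: 68.6
position: [0.525, -0.0051, 0.1649]
ft_force: [0.6, -0.1, -1.0]
position: [0.5248, -0.0052, 0.164]
ft_force: [0.0, 0.2, -0.8]
```

```bash

python3 -m inch '[[1,[0,0,-0.001],0],[1,[0,0,0],0]]' | egrep 'posi|ft_'
python3 -m inch '[[1,[0,0,-0.001],0],[1,[0,0,0],0]]' | egrep 'posi|ft_'
python3 -m inch '[[1,[0,0,-0.0007],0],[1,[0,0,0],0]]' | egrep 'posi|ft_'
python3 -m inch '[[1,[0,0,-0.0007],0],[1,[0,0,0],0]]' | egrep 'posi|ft_'
```

```text
position: [0.5247, -0.0052, 0.1628]
ft_force: [0.5, -0.8, -1.0]
position: [0.5247, -0.0052, 0.1618]
ft_force: [-0.2, -0.1, -1.8]
position: [0.5247, -0.0051, 0.1611]
ft_force: [0.2, -0.6, -0.9]
position: [0.5247, -0.0052, 0.1604]
ft_force: [0.9, -0.1, -1.1]
```

```bash

python3 -m inch '[[1,[0,0,-0.0006],0],[1,[0,0,0],0]]' | egrep 'posi|ft_'
python3 -m inch '[[1,[0,0,-0.0006],0],[1,[0,0,0],0]]' | egrep 'posi|ft_'
python3 -m inch '[[1,[0,0,-0.0006],0],[1,[0,0,0],0]]' | egrep 'posi|ft_'
```

```text
position: [0.5247, -0.0052, 0.1598]
ft_force: [0.3, -0.6, -0.6]
position: [0.5247, -0.0051, 0.1592]
ft_force: [0.4, -0.5, -0.7]
position: [0.5247, -0.0051, 0.1586]
ft_force: [0.8, 0.1, -0.6]
```

```bash

python3 -m inch '[[1,[0,0,-0.0005],0],[1,[0,0,0],0]]' | egrep 'posi|ft_'
```

```text
position: [0.5249, -0.0052, 0.1585]
ft_force: [-0.2, -0.1, 1.4]
```

```bash

python3 -m inch '[[1,[0,0,-0.0004],0],[1,[0,0,0],0]]' | egrep 'posi|ft_'
```

```text
position: [0.525, -0.0052, 0.1584]
ft_force: [-1.1, 0.7, 4.5]
```

```bash

python3 -m inch '[[1,[0,0,0.0017],0],[1,[0,0,0],0],[1,[0.002,-0.0004,0],0],[1,[0,0,0],0]]' | egrep 'posi|ft_'
python3 -m inch '[[1,[0.002,-0.0004,0],0],[1,[0,0,0],0]]' | egrep 'posi|ft_'
python3 -m inch '[[1,[0.002,-0.0004,0],0],[1,[0,0,0],0]]' | egrep 'posi|ft_'
```

```text
position: [0.5271, -0.0056, 0.1592]
ft_force: [0.1, -1.0, -0.2]
position: [0.5292, -0.0061, 0.1593]
ft_force: [-0.4, -0.3, -1.2]
position: [0.5312, -0.0065, 0.1594]
ft_force: [0.3, -0.3, -0.5]
```

```bash

python3 -m inch '[[1,[0.001,-0.0002,0],0],[1,[0,0,0],0]]' | egrep 'posi|ft_'
python3 -m inch '[[1,[0.001,-0.0002,0],0],[1,[0,0,0],0]]' | egrep 'posi|ft_'
```

```text
position: [0.532, -0.0066, 0.1595]
ft_force: [-0.2, -0.2, -1.7]
position: [0.533, -0.0068, 0.1596]
ft_force: [0.3, 1.0, -1.1]
```

```bash

python3 -m inch '[[1,[0,0,0.001],0],[1,[0,0,0],0]]' | egrep 'posi|ft_'
python3 -m inch '[[1,[0,0,0.001],0],[1,[0,0,0],0]]' | egrep 'posi|ft_'
python3 -m inch '[[1,[0,0,0.0007],0],[1,[0,0,0],0]]' | egrep 'posi|ft_'
```

```text
position: [0.5328, -0.0067, 0.1607]
ft_force: [-0.1, 0.8, -0.7]
position: [0.5326, -0.0067, 0.1616]
ft_force: [-0.6, 0.0, -1.3]
position: [0.5324, -0.0066, 0.1621]
ft_force: [0.1, 0.3, -1.9]
```

```bash

python3 -m inch '[[1,[0,0,0.0007],0],[1,[0,0,0],0]]' | egrep 'posi|ft_'
python3 -m inch '[[1,[0,0,0.0007],0],[1,[0,0,0],0]]' | egrep 'posi|ft_'
```

```text
position: [0.5323, -0.0066, 0.1626]
ft_force: [-1.0, 0.6, -2.8]
position: [0.5323, -0.0067, 0.1632]
ft_force: [-0.8, 0.4, -4.5]
```

```bash

python3 -m inch '[[1,[0,0,0.0008],0],[1,[0,0,0],0]]' | egrep 'posi|ft_'
python3 -m inch '[[1,[0,0,0.0008],0],[1,[0,0,0],0]]' | egrep 'posi|ft_'
python3 -m inch '[[1,[0,0,0.0008],0],[1,[0,0,0],0]]' | egrep 'posi|ft_'
```

```text
position: [0.5323, -0.0067, 0.1641]
ft_force: [-0.9, 0.9, -5.1]
position: [0.5323, -0.0067, 0.1649]
ft_force: [0.3, -0.3, -6.7]
position: [0.5324, -0.0067, 0.1657]
ft_force: [-0.3, 0.5, -8.4]
```

```bash

python3 -m inch '[[1,[0,0,0.0008],0],[1,[0,0,0],0]]' | egrep 'posi|ft_'
python3 -m inch '[[1,[0,0,0.0008],0],[1,[0,0,0],0]]' | egrep 'posi|ft_'
```

```text
position: [0.5323, -0.0068, 0.1662]
ft_force: [-0.4, 1.0, -11.0]
position: [0.5325, -0.0068, 0.1672]
ft_force: [-0.6, 0.5, -3.1]
```

```bash

python3 -m inch '[[1,[0,0,0.001],0],[1,[0,0,0],0]]' | egrep 'posi|ft_'
python3 -m inch '[[1,[0,0,0.001],0],[1,[0,0,0],0]]' | egrep 'posi|ft_'
python3 -m inch '[[1,[0,0,0.001],0],[1,[0,0,0],0]]' | egrep 'posi|ft_'
python3 -m inch '[[1,[0,0,0.001],0],[1,[0,0,0],0]]' | egrep 'posi|ft_'
```

```text
position: [0.5343, -0.0069, 0.1704]
ft_force: [-1.0, 0.5, -1.4]
position: [0.5342, -0.007, 0.1713]
ft_force: [-0.5, -0.6, -1.2]
position: [0.5338, -0.007, 0.1716]
ft_force: [-0.6, 0.3, -1.0]
position: [0.5333, -0.0069, 0.172]
ft_force: [0.6, 0.2, -0.9]
```

```bash

python3 -m inch '[[1,[0,0,0.001],0],[1,[0,0,0],0]]' | egrep 'posi|ft_'
python3 -m inch '[[1,[0,0,0.001],0],[1,[0,0,0],0]]' | egrep 'posi|ft_'
python3 -m inch '[[1,[0,0,0.001],0],[1,[0,0,0],0]]' | egrep 'posi|ft_'
```

```text
position: [0.533, -0.0068, 0.1728]
ft_force: [-0.6, 0.1, -0.8]
position: [0.5328, -0.0068, 0.1736]
ft_force: [-0.6, 0.1, -2.0]
position: [0.5326, -0.0067, 0.1747]
ft_force: [-0.2, 0.1, -1.4]
```

```bash
python3 -c "
from h import *
a=shot('w4')
f=lambda i:cv2.resize(i,None,fx=5,fy=5,interpolation=cv2.INTER_CUBIC)
cv2.imwrite('pics/z4.png',np.clip(1.6*f(a[125:230,250:400]).astype(float),0,255).astype(np.uint8))"
```

```text
11.8 [ 0.53263477 -0.00672121  0.1746914 ] [ 3.14152562e+00  3.75579903e-04 -1.91181881e-01]
```

View pics/z4.png

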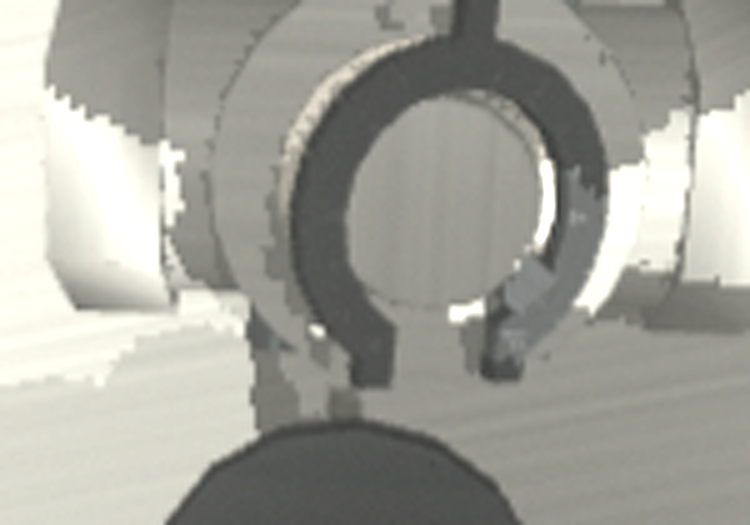

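```bash
python3 -c "
from h import *
p=pose('w4')
M=np.array([.5583,-.0248]);yw=-.19;Rm=np.array([[np.cos(yw),-np.sin(yw)],[np.sin(yw),np.cos(yw)]])
m=lambda v:np.round(1e3*Rm.T@(v[:2]-M),1)
Z=lambda x,y,z:ray('wrist',(250+x/5,125+y/5),z,p)
print('TCP',m(p[0]))
print('b inner edge/end',m(Z(482,383,.077)),m(Z(522,380,.077)), 'spindle',m(Z(448,205,.088)))
for z in (.08,.084,.086,.088,.09,.092,.094): print(z,'a',m(Z(352,388,z)),m(Z(393,385,z)),'stem',m(Z(318,412,z)),m(Z(360,412,z)))
"
```

```text
TCP [-28.6  12.9]
b inner edge/end [-31.2  -8.5] [-30.7 -14.7] spindle [-1.1 -2.1]
0.08 a [-31.   11.6] [-30.5   5.3] stem [-34.8  16.9] [-34.9  10.4]
0.084 a [-29.8  11.7] [-29.3   5.5] stem [-33.6  16.8] [-33.6  10.4]
0.086 a [-29.1  11.7] [-28.7   5.5] stem [-32.9  16.8] [-32.9  10.5]
0.088 a [-28.5  11.7] [-28.1   5.6] stem [-32.3  16.7] [-32.3  10.5]
0.09 a [-27.9  11.7] [-27.5   5.7] stem [-31.6  16.7] [-31.6  10.5]
0.092 a [-27.3  11.7] [-26.9   5.7] stem [-31.   16.7] [-31.   10.5]
0.094 a [-26.7  11.7] [-26.2   5.8] stem [-30.3  16.6] [-30.3  10.6]
```

```bash

python3 -m inch '[[1,[0,0,-0.0015],0],[1,[0,0,0],0]]' | egrep 'posi|ft_'
python3 -m inch '[[1,[0,0,-0.0015],0],[1,[0,0,0],0]]' | egrep 'posi|ft_'
python3 -m inch '[[1,[0,0,-0.0015],0],[1,[0,0,0],0]]' | egrep 'posi|ft_'
python3 -m inch '[[1,[0,0,-0.0015],0],[1,[0,0,0],0]]' | egrep 'posi|ft_'
```

```text
position: [0.5327, -0.0067, 0.173]
ft_force: [0.6, -0.3, -1.2]
position: [0.5327, -0.0068, 0.1714]
ft_force: [-0.4, -0.1, -0.8]
position: [0.5326, -0.0067, 0.1699]
ft_force: [-0.5, 0.4, -0.1]
position: [0.5326, -0.0068, 0.1683]
ft_force: [-0.2, 0.8, -1.4]
```

```bash

python3 -m inch '[[1,[0,0,-0.0015],0],[1,[0,0,0],0]]' | egrep 'posi|ft_'
python3 -m inch '[[1,[0,0,-0.0015],0],[1,[0,0,0],0]]' | egrep 'posi|ft_'
python3 -m inch '[[1,[0,0,-0.001],0],[1,[0,0,0],0]]' | egrep 'posi|ft_'
```

```text
position: [0.5326, -0.0068, 0.1669]
ft_force: [-0.6, 0.8, -0.3]
position: [0.5326, -0.0067, 0.1654]
ft_force: [-0.0, -0.4, -1.7]
position: [0.5327, -0.0068, 0.1645]
ft_force: [-0.8, 0.7, -0.7]
```

```bash

python3 -m inch '[[1,[-0.0003,-0.0017,0],0],[1,[-0.0003,-0.0017,0],0],[1,[0,0,0],0]]' | egrep 'posi|ft_'
python3 -m inch '[[1,[0,0,0.0015],0],[1,[0,0,0.0015],0],[1,[0,0,0],0]]' | egrep 'posi|ft_'
python3 -m inch '[[1,[0,0,0.001],0],[1,[0,0,0],0]]' | egrep 'posi|ft_'
python3 -m inch '[[1,[0,0,0.001],0],[1,[0,0,0],0]]' | egrep 'posi|ft_'
python3 -m inch '[[1,[0,0,0.001],0],[1,[0,0,0],0]]' | egrep 'posi|ft_'
```

```text
position: [0.5322, -0.0105, 0.1647]
ft_force: [-0.1, -0.2, -0.1]
position: [0.5325, -0.0102, 0.1681]
ft_force: [0.9, 0.4, -1.0]
position: [0.5323, -0.0102, 0.1689]
ft_force: [0.7, 0.3, -0.4]
position: [0.5323, -0.0101, 0.1698]
ft_force: [-0.6, -0.5, -0.5]
position: [0.5322, -0.0102, 0.1707]
ft_force: [-0.2, -0.8, -1.1]
```

```bash

python3 -m inch '[[1,[0,0,0.001],0],[1,[0,0,0],0]]' | egrep 'posi|ft_'
python3 -m inch '[[1,[0,0,0.001],0],[1,[0,0,0],0]]' | egrep 'posi|ft_'
python3 -m inch '[[1,[0,0,0.001],0],[1,[0,0,0],0]]' | egrep 'posi|ft_'
python3 -m inch '[[1,[0,0,0.001],0],[1,[0,0,0],0]]' | egrep 'posi|ft_'
```

```text
position: [0.5322, -0.0103, 0.1717]
ft_force: [-0.1, 0.0, -1.8]
position: [0.5322, -0.0102, 0.1727]
ft_force: [-0.2, -0.2, -0.4]
position: [0.5322, -0.0102, 0.1738]
ft_force: [-0.2, -0.6, -0.7]
position: [0.5323, -0.0102, 0.1748]
ft_force: [0.1, -0.3, -0.9]
```

```bash

python3 -m inch '[[1,[0,0,0.001],0],[1,[0,0,0],0]]' | egrep 'posi|ft_'
python3 -m inch '[[1,[0,0,0.001],0],[1,[0,0,0],0]]' | egrep 'posi|ft_'
python3 -m inch '[[1,[0,0,0],0],[1,[0,0,0],0]]' | egrep 'time|ft_'
python3 -c "
from h import *
a=shot('w5')
f=lambda i:cv2.resize(i,None,fx=5,fy=5,interpolation=cv2.INTER_CUBIC)
cv2.imwrite('pics/z5.png',np.clip(1.6*f(a[125:230,250:400]).astype(float),0,255).astype(np.uint8))"
```

```text
position: [0.5323, -0.0101, 0.1759]
ft_force: [-0.6, 0.2, -0.7]
position: [0.5323, -0.0102, 0.1768]
ft_force: [0.2, -0.2, -2.2]
time: 15.18
ft_force: [-0.1, -0.7, -1.1]
15.1833 [ 0.53220463 -0.01015672  0.17664465] [ 3.14155736e+00 -4.58869595e-05 -1.91236172e-01]
```

View pics/z5.png

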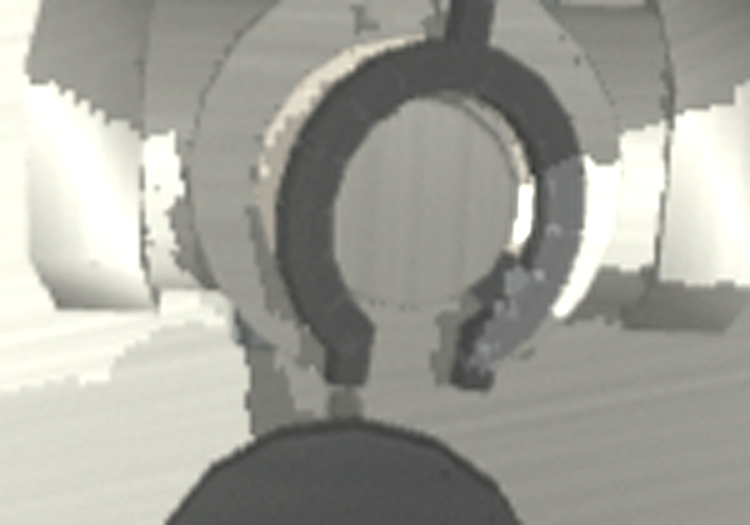

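```bash

python3 -m inch '[[1,[0,0,-0.0035],0],[1,[0,0,-0.0035],0],[1,[0,0,-0.0037],0],[1,[0,0,0],0]]' | egrep 'posi|ft_'
python3 -m inch '[[1,[-0.003,0.0006,0],0],[1,[-0.003,0.0006,0],0],[1,[-0.003,0.0006,0],0],[1,[-0.003,0.0005,0],0],[1,[0,0,0],0]]' | egrep 'posi|ft_'
python3 -m inch '[[1,[-0.003,0,0.015],0],[1,[-0.003,0,0.03],0],[1,[0.003,0,0.015],0],[1,[0.003,0,0],0],[1,[0.0033,-0.0356,0],0.065],[1,[0.0033,-0.0356,0],0.065],[1,[0.0033,-0.0356,0],0.065],[1,[0.0033,-0.0356,0],0.065],[1,[0.0033,-0.0356,0],0.065],[1,[0.0033,-0.0356,0],0.065],[1,[0.0033,-0.0356,0],0.065],[1,[0.0031,-0.0355,0],0.065],[1,[0,0,0],0],[1,[0,0,0],0],[1,[0,0,0],0]]'
```

```text
position: [0.5315, -0.0101, 0.1648]
ft_force: [0.3, 0.2, -1.9]
position: [0.5193, -0.0077, 0.1661]
ft_force: [-0.3, -0.4, -0.7]
time: 17.23
position: [0.5459, -0.2921, 0.2246]
tool_rot: [-3.139, 0.001, 0.328]
ft_force: [-0.9, -1.0, -1.5]
grip_width: 0.0151
finger_force: 69.6
```

```bash

python3 -m inch '[[1,[0,0,-0.02],0],[1,[0,0,-0.03],0],[1,[0,0,-0.03],0],[1,[0,0,-0.025],0],[1,[0,0,-0.01],0],[1,[0,0,0],0],[1,[0,0,0],0]]' | egrep 'posi|ft_'
python3 -m inch '[[1,[0,0,-0.002],0],[1,[0,0,-0.002],0],[1,[0,0,-0.001],0],[1,[0,0,0],0]]' | egrep 'posi|ft_'
```

```text
position: [0.5468, -0.2918, 0.1113]
ft_force: [-0.1, 0.1, -0.4]
position: [0.5467, -0.2928, 0.1067]
ft_force: [-0.6, 0.2, -0.2]
```

```bash

python3 -m inch '[[1,[0,0,-0.001],0],[1,[0,0,-0.001],0],[1,[0,0,0],0]]' | egrep 'posi|ft_'
python3 -m inch '[[1,[0,0,-0.0006],0],[1,[0,0,0],0]]' | egrep 'posi|ft_'
```

```text
position: [0.5466, -0.2927, 0.1042]
ft_force: [-0.2, -0.6, 0.5]
position: [0.5466, -0.2928, 0.1041]
ft_force: [-1.1, 0.1, 3.9]
```

```bash

python3 -m inch '[[0,[0,0,0],0],[0,[0,0,0],0],[0,[0,0,0],0],[0,[0,0,0],0],[0,[0,0,0],0],[0,[0,0,0.01],0],[0,[0,0,0.03],0],[0,[0,0,0.04],0],[0,[0,0,0.04],0],[0,[0,0,0],0]]' 
python3 -m inch '[[0.2,[0.0016,0.0296,0],0.117],[0.2,[0.0016,0.0296,0],0.117],[0.2,[0.0016,0.0296,0],0.117],[0.2,[0.0016,0.0296,0],0.117],[0.2,[0.0016,0.0296,0],0.117],[0.2,[0.0016,0.0296,0],0.117],[0.2,[0.0016,0.0296,0],0.117],[0.2,[0.0016,0.0296,0],0.117],[0.2,[0.0016,0.0292,0],0.117],[0.2,[0,0,0],0],[0.2,[0,0,0],0],[0.2,[0,0,0],0]]'
python3 -c "
from h import *
a=shot('w6');t=grab_frame('top');cv2.imwrite('pics/top6.png',t)
f=lambda i,k:cv2.resize(i,None,fx=k,fy=k,interpolation=cv2.INTER_CUBIC)
c=proj('wrist',[[.5583,-.0248,.08]],pose('w6'))[0].astype(int);print(c)
x0,y0=c[0]-50,c[1]-60;print(x0,y0)
z=np.clip(1.5*f(a[y0:y0+120,x0:x0+100],5).astype(float),0,255)
s=f(t[170:255,425:525],2.9)
o=np.zeros((600,800,3));o[:,:500]=z;o[:s.shape[0],505:505+s.shape[1]]=s
b=f(t[175:285,120:250],2.2);o[260:260+b.shape[0],505:505+b.shape[1]]=b
cv2.imwrite('pics/z6.png',o)"
```

```text
time: 19.4
position: [0.5504, -0.2952, 0.2332]
tool_rot: [3.128, -0.01, 0.329]
ft_force: [0.9, -0.3, 0.9]
grip_width: 0.0851
finger_force: 0.0
time: 20.4
position: [0.5609, -0.0269, 0.2238]
tool_rot: [3.141, 0.001, 1.381]
ft_force: [-0.1, -0.1, 1.0]
grip_width: 0.0683
finger_force: 0.0
20.4 [ 0.56091857 -0.02691162  0.22375552] [3.14063348e+00 8.21913792e-04 1.38142611e+00]
[315 183]
265 123[ WARN:0@1.759] global loadsave.cpp:1063 imwrite_ Unsupported depth image for selected encoder is fallbacked to CV_8U.
```

View pics/z6.png

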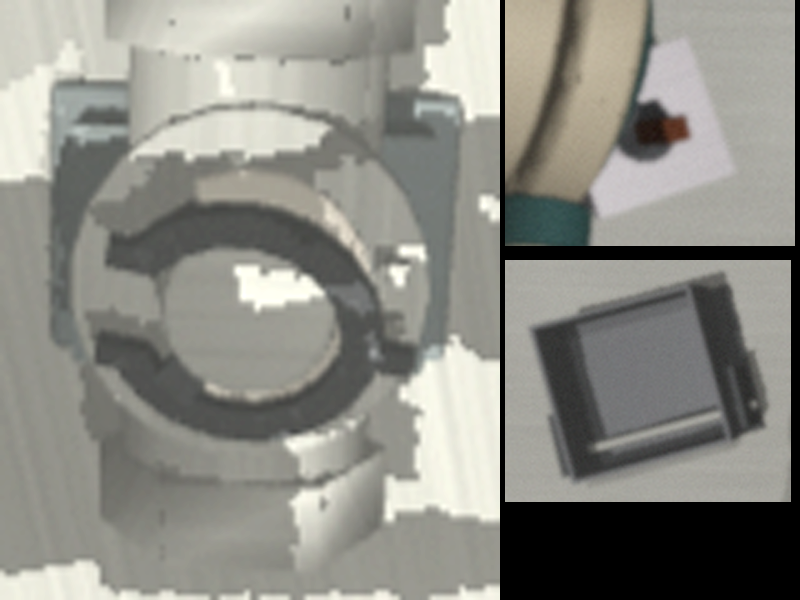

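```bash
python3 -c "
from h import *
p=pose('w6')
M=np.array([.5583,-.0248]);yw=-.19;Rm=np.array([[np.cos(yw),-np.sin(yw)],[np.sin(yw),np.cos(yw)]])
m=lambda v:np.round(1e3*Rm.T@(v[:2]-M),1)
Z=lambda x,y,z:m(ray('wrist',(265+x/5,123+y/5),z,p))
print('spindle',Z(252,320,.088),'flange',Z(252,289,.07),Z(75,289,.07),Z(430,289,.07))
for z in (.075,.079,.083,.087,.091,.095): print(z,'tab end',Z(415,358,z),'a end',Z(105,250,z),'b end',Z(95,348,z))
for i in (0,1): pass
print('outer top/bottom',Z(245,205,.085),Z(245,438,.079), 'R/L', )
"
```

```text
spindle [-0.  -1.6] flange [-0.1 -0.2] [-33.3  -0.2] [33.3 -0.2]
0.075 tab end [ 30.3 -12.3] a end [-27.    8.3] b end [-29.4 -10.3]
0.079 tab end [ 29.9 -11.1] a end [-26.6   9.2] b end [-28.9  -9.2]
0.083 tab end [ 29.5 -10. ] a end [-26.2  10. ] b end [-28.5  -8.1]
0.087 tab end [29.1 -8.9] a end [-25.8  10.9] b end [-28.1  -7. ]
0.091 tab end [28.8 -7.7] a end [-25.4  11.7] b end [-27.7  -5.9]
0.095 tab end [28.4 -6.6] a end [-25.   12.6] b end [-27.2  -4.8]
outer top/bottom [-1.2 18.5] [ -1.5 -26.6] R/L
```

```bash

python3 -m inch '[[0.2,[-0.0023,-0.0015,0],-0.085],[0.2,[0,0,0],-0.085],[0.2,[0,0,-0.035],0],[0.2,[0,0,-0.035],0],[0.2,[0,0,-0.035],0],[0.2,[0,0,-0.025],0],[0.2,[0,0,0],0],[0.2,[0,0,0],0]]' | egrep 'posi|rot|ft_|wid'
python3 -m inch '[[0.2,[0,0,-0.004],0],[0.2,[0,0,0],0]]' | egrep 'posi|ft_'
python3 -m inch '[[0.2,[0,0,-0.004],0],[0.2,[0,0,0],0]]' | egrep 'posi|ft_'
python3 -m inch '[[0.2,[0,0,-0.003],0],[0.2,[0,0,0],0]]' | egrep 'posi|ft_'
```

```text
position: [0.5578, -0.029, 0.0925]
tool_rot: [-3.139, 0.001, 1.21]
ft_force: [-0.4, -0.1, -0.5]
grip_width: 0.0681
position: [0.5599, -0.0288, 0.0909]
ft_force: [-0.3, 0.2, 1.1]
position: [0.559, -0.0282, 0.0861]
ft_force: [-0.3, 0.4, -0.0]
position: [0.5584, -0.028, 0.0824]
ft_force: [0.7, -0.4, -0.2]
```

```bash

python3 -m inch '[[0.2,[0,0,-0.004],0],[0.2,[0,0,0],0]]' | egrep 'posi|ft_'
python3 -m inch '[[0.2,[0,0,-0.003],0],[0.2,[0,0,0],0]]' | egrep 'posi|ft_'
python3 -m inch '[[0.2,[0,0,-0.003],0],[0.2,[0,0,0],0]]' | egrep 'posi|ft_'
```

```text
position: [0.5581, -0.0279, 0.0778]
ft_force: [-0.2, 0.6, -1.1]
position: [0.5581, -0.028, 0.0747]
ft_force: [0.2, 0.2, -0.0]
position: [0.5582, -0.028, 0.0718]
ft_force: [-0.6, 0.9, -0.5]
```

```bash

python3 -m inch '[[0.2,[0,0,-0.001],0],[0.5,[0,0,0],0],[0.5,[0,0,0],0],[0.5,[0,0,0],0],[0.5,[0,0,0],0],[0.5,[0,0,0],0]]' 40
```

```text
time: 22.67
position: [0.5588, -0.0282, 0.0716]
tool_rot: [3.141, -0.0, 1.212]
ft_force: [0.3, -1.1, 1.8]
grip_width: 0.0533
finger_force: 41.7
```

```bash

python3 -m inch '[[0.5,[0,0,0.003],0],[0.5,[0,0,0.003],0],[0.5,[0,0,0],0]]' 60 | egrep 'posi|ft_|wid|fing'
python3 -m inch '[[0.5,[0,0,0.003],0],[0.5,[0,0,0.003],0],[0.5,[0,0,0],0]]' | egrep 'posi|ft_|wid|fing'
python3 -m inch '[[0.5,[0,0,0.004],0],[0.5,[0,0,0.006],0],[0.5,[0,0,0.006],0],[0.5,[0,0,0],0]]' | egrep 'posi|ft_|wid|fing'
```

```text
position: [0.5573, -0.0281, 0.0774]
ft_force: [-1.8, -1.5, -0.9]
grip_width: 0.0515
finger_force: 62.4
position: [0.5594, -0.028, 0.0842]
ft_force: [0.5, 0.2, 0.4]
grip_width: 0.0514
finger_force: 62.6
position: [0.5598, -0.0282, 0.1011]
ft_force: [0.8, -0.1, -0.2]
grip_width: 0.0516
finger_force: 62.6
```

```bash

python3 -m inch '[[0.5,[0,0,0.03],0],[0.5,[0,0,0.03],0],[0.5,[0,0,0.03],0],[0.5,[0,0,0.03],0],[0.5,[0,0,0],0],[0.5,[0,0,0],0]]' | egrep 'posi|ft_|wid|fing'
python3 -c "
from h import *
a=shot('w7');p=pose('w7');g=cv2.cvtColor(a,cv2.COLOR_BGR2GRAY)
# ring-mean around grasp plane in hand, at several z below/above tcp
T=R.from_euler('xyz',p[1]).as_matrix()
for zz in (0.03,.02,.012,.005,0,-.005,-.012,-.02):
    o=[]
    for k in range(16):
        t=2*np.pi*k/16; P=p[0]+T@np.array([21.5e-3*np.cos(t),21.5e-3*np.sin(t),zz]);u=proj('wrist',[P],p)[0].round().astype(int)
        o.append(int(g[u[1],u[0]]) if 0<=u[0]<640 and 0<=u[1]<400 else -1)
    print(zz,o)
# on the meter
M=np.array([.5583,-.0248])
for zz in (.079,.085):
    o=[]
    for k in range(16):
        t=2*np.pi*k/16-.19;u=proj('wrist',[[M[0]+.0215*np.cos(t),M[1]+.0215*np.sin(t),zz]],p)[0].round().astype(int);o.append(int(g[u[1],u[0]]) if 0<=u[0]<640 and 0<=u[1]<400 else -1)
    print('meter',zz,o)
c=proj('wrist',[p[0]],p)[0].astype(int);print(c)
s=cv2.resize(g[c[1]-70:c[1]+50,c[0]-60:c[0]+60],(40,24),interpolation=cv2.INTER_AREA)
for r in s:print(''.join(' .:-=+*#%@'[9-min(9,int(v)//18)] for v in r))
"
```

```text
position: [0.5598, -0.0282, 0.2217]
ft_force: [-0.5, -0.1, -1.5]
grip_width: 0.0513
finger_force: 62.7
24.0 [ 0.5597575  -0.02820624  0.22165419] [ 3.13639508e+00 -1.04535520e-03  1.21184544e+00]
0.03 [108, 179, 93, 126, 107, 53, 54, 173, 172, 167, 171, 49, 56, 104, 83, 65]
0.02 [149, 180, 98, 105, 170, 53, 171, 172, 171, 169, 168, 169, 50, 100, 79, 93]
0.012 [109, 128, 130, 105, 171, 53, 175, 173, 169, 171, 168, 171, 50, 83, 106, 103]
0.005 [108, 95, 106, 107, 53, 52, 51, 84, 170, 168, 170, 171, 51, 50, 103, 95]
0 [107, 166, 106, 172, 52, 52, 53, 54, 64, 58, 107, 167, 49, 50, 104, 90]
-0.005 [90, 145, 107, 175, 53, 52, 59, 60, 84, 86, 53, 58, 165, 50, 49, 82]
-0.012 [101, 116, 106, 93, 52, 58, 173, 168, 168, 166, 84, 52, 168, 50, 50, 63]
-0.02 [51, 53, 52, 91, 50, 173, 148, 162, 166, 167, 168, 161, 51, 162, 50, 52]
meter 0.079 [118, 142, 131, 117, 116, 115, 54, 85, 109, 107, 61, 117, 115, 176, 165, 131]
meter 0.085 [126, 148, 146, 116, 116, 116, 56, 90, 106, 107, 67, 106, 107, 176, 173, 112]
[319 257]
======+====-====--:-----:.----=:. ..:.:.
=======+=====+=====----:.:---=:         

[... 201 characters left out ...]
:::
===========++++++======:..:-=+==========
=========++**********+++-:-=============
=====++*################***+=======-:...
===+#########*****###########**-...     
#**#########*******#############+.    =*
#***####**=-..      .:-=+*#**####*=   +#
######*=.                .:+*######=  *#
#*==+-.                     .+######: ##
#*                            -#####* ##
##.                            +#####*##
##.                            *########
##*****-                     .*#####**##
########*=:                :+*#####*. *#
#++******#**+--:.. ....:-+*#******+.  -#
*  .:=+++***********************+-     #
:     .:==++=++++++++********+=.     ..-
         ..:--====++===++=-:.     ......
```

```bash
python3 -c "
from h import *
P=lambda x,y,z:ray('top',(120+x/2.5,175+y/2.5),z)
for z in (.07,.085):
    c=[P(*v,z) for v in [(33,78),(212,28),(260,205),(78,250)]]
    print(z,np.mean(c,0),[round(float(np.linalg.norm(c[i]-c[i-1])),4) for i in range(4)])
    e=c[0]-c[1]+c[3]-c[2];print('yaw',np.arctan2(-e[0],e[1]))
for z in (.01,.02):
  print('floor left edge',P(82,78,z),'left rim',P(33,78,.08))
"
```

```text
0.07 [0.51296778 0.30413106 0.07      ] [0.1457, 0.1514, 0.1511, 0.1512]
yaw 0.26239037053495085
0.085 [0.51318395 0.29871446 0.085     ] [0.1429, 0.1485, 0.1482, 0.1484]
yaw 0.262390370534951
floor left edge [0.56630207 0.38337092 0.01      ] left rim [0.56276316 0.39287222 0.08      ]
floor left edge [0.5658173  0.37909181 0.02      ] left rim [0.56276316 0.39287222 0.08      ]
```

```bash

python3 -m inch '[[0.5,[-0.0045,0.0331,0],0.062],[0.5,[-0.0045,0.0331,0],0.062],[0.5,[-0.0045,0.0331,0],0.062],[0.5,[-0.0045,0.0331,0],0.062],[0.5,[-0.0045,0.0331,0],0.062],[0.5,[-0.0045,0.0331,0],0.062],[0.5,[-0.0045,0.0331,0],0.062],[0.5,[-0.0045,0.0331,0],0.062],[0.5,[-0.0045,0.0331,0],0.062],[0.5,[-0.0045,0.0331,0],0.062],[0.5,[0,0,0],0],[0.5,[0,0,0],0],[0.5,[0,0,-0.04],0],[0.5,[0,0,-0.04],0],[0.5,[0,0,-0.03],0],[0.5,[0,0,0],0],[0.5,[0,0,0],0],[0.5,[0,0,0],0]]'
python3 -m inch '[[0.5,[0,0,-0.01],0],[0.5,[0,0,-0.01],0],[0.5,[0,0,-0.01],0],[0.5,[0,0,-0.01],0],[0.5,[0,0,0],0],[0.5,[0,0,0],0]]'
```

```text
time: 25.55
position: [0.5147, 0.3026, 0.1106]
tool_rot: [3.14, -0.0, 1.831]
ft_force: [0.0, 0.5, 0.6]
grip_width: 0.0516
finger_force: 62.7
time: 26.05
position: [0.5128, 0.3027, 0.0683]
tool_rot: [-3.14, 0.0, 1.832]
ft_force: [0.5, -0.1, -0.7]
grip_width: 0.0513
finger_force: 62.7
```

```bash

python3 -m inch '[[0.5,[0,0,-0.01],0],[0.5,[0,0,-0.008],0],[0.5,[0,0,0],0],[0.5,[0,0,0],0]]' | egrep 'posi|ft_'
python3 -m inch '[[0.5,[0,0,-0.004],0],[0.5,[0,0,-0.004],0],[0.5,[0,0,0],0]]' | egrep 'posi|ft_'
python3 -m inch '[[0.5,[0,0,-0.004],0],[0.5,[0,0,0],0]]' | egrep 'posi|ft_'
```

```text
position: [0.513, 0.3027, 0.0505]
ft_force: [-0.4, -0.3, -0.5]
position: [0.5131, 0.3028, 0.0426]
ft_force: [-0.0, -0.4, 0.2]
position: [0.5132, 0.3028, 0.0388]
ft_force: [0.5, -0.3, -0.8]
```

Low enough; release and retreat straight up.

```bash

python3 -m inch '[[0.15,[0,0,0],0],[0.15,[0,0,0],0],[0.15,[0,0,0],0],[0.15,[0,0,0],0],[0.15,[0,0,0],0],[0.15,[0,0,0.01],0],[0.15,[0,0,0.03],0],[0.15,[0,0,0.04],0],[0.15,[0,0,0.04],0],[0.15,[0,0,0.04],0],[0.15,[0,0,0],0],[0.15,[0,0,0],0],[0.15,[0,0,0],0]]'
python3 -c "
from h import *
a=shot('w8');p=pose('w8');g=cv2.cvtColor(a,cv2.COLOR_BGR2GRAY)
c=proj('wrist',[[.513,.303,.015]],p)[0].astype(int);print(c,sense()['ft_force'])
s=cv2.resize(g[max(0,c[1]-90):c[1]+100,c[0]-100:c[0]+100],(66,31),interpolation=cv2.INTER_AREA)
for r in s:print(''.join(' .:-=+*#%@'[9-min(9,int(v)//14)] for v in r))
"
```

```text
time: 27.88
position: [0.513, 0.3027, 0.1996]
tool_rot: [3.141, 0.0, 1.832]
ft_force: [0.6, 0.5, -0.5]
grip_width: 0.0723
finger_force: 0.0
27.8833 [0.51300986 0.30274108 0.19959463] [3.14146918e+00 1.82674286e-05 1.83184399e+00]
[318 175] [ 0.67129547 -0.10651249 -0.72038509]
      :-=====================++==--------------------------       
        .--=++-:-=+++++++++++++*++=------------=-----------       
 ........:::::...:-----:::::::::::::::.....................       
 .-=====++====---================================-----=====+++=:  
 .-+++++++++++-.:=++++++++++++++++++++++++++++++=-==-===+=+++++.  
 .-++++++++++=.  :+=::::::::::::::::::::::::::::. .. .::::-++++.  
  :++++++++++=.  :++:::::::::..::::::::::::.::::.     .:::-+++=.  
  :++++++++=++:  :==::.......   ......:::::.....      .:::-+++=   
  :=+++++++===.  .==...........       .....           .:::=+++-   
  :=+++++++===.   ==.............   . .              .::::=+++-   
  .-+++++++===:   -=:...........:............    .....::::++++:   
   :+++++++===:   -=:......:---------:................::::++++.   
   .+++++++===:   
[... 554 characters left out ...]
==--=============++++***+=-:::
    .-+++++++==-   ==:.......:========--=============++++***+=-:::
    .-+++++++==-   -=:........=======================+++****+=-:::
     :++++++++++   -+-:::::::--=++++++=+++++++++++++++++****+=::::
     :++++++*+++.  -+=======++++++++++++++++++++++++++++****+=::::
     .++++******=--=************************++**************==::::
 ...:=++++******++++*********************++++****************+=---
---+*#*++***************************+++++++++***************###+==
-=*####*************************++++++++++++++*************#####*=
=*#####*+********************+++++++++++++++++*************######*
*######=-=++++++++++++====--:::::::::---------=++++++++++++#######
```

```bash
python3 -m inch '[[0.15,[0,0,0],0],[0.15,[0,0,0],0],[0.15,[0,0,0],0]]' | head -1; python3 -c "
from bench import *
print(hand_in())"
```

```text
time: 28.18
the job is handed in; nothing more can be done
None
```

I levered one end of the ring out over its pawl with the pick, hung the pick back in its stand, laid the ring flat in the grey bin, and handed in at about 28 s; the highest pick force in the wrist readings was about 11 N, well under the 25 N limit, and the hand-in returned no verdict.

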